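Slide the locked tube carriage home

ROBOT

A 6-joint arm with a two-finger parallel gripper is mounted at the origin on the work surface. World frame = base frame: x ahead of the robot, y to its left, z up, the work surface at z = 0. Lengths are in m, angles in rad, forces in N, time in s.
With the tool pointing down it reaches from about 0.35 to 0.775 m from the base axis. Payload 7.3 kg.
Tool frame: the origin (TCP) lies between the finger pads; the fingertips stand ahead of it and the grasp point (between the pads) lies 6 mm ahead of it (robot.tip_extent is the x of the fingertips in the tool frame, in m); x points along the fingers, z is the direction in which the jaws open and shut, and the axes are right-handed (so a half turn about x gives the same grasp; the last joint's range is limited). The gripper opens to 92 mm and grips with 3 to 60 N. Pads are 19 mm wide; open, the fingers measure 130 mm over their backs; the gripper's body (75 mm by 190 mm) begins 47 mm behind the grasp point.
Start: joints at [-1.342, 0.342, 1.524, -0, 1.275, -0.146], TCP at [0.192, -0.489, 0.252] pointing down, gripper open.
Joint ranges: [-2.53, 2.53], [-0.77, 2.02], [0.04, 2.7], [-1, 4.14], [0.28, 2.66], [-3.11, 3.11]. Speed limits (rad/s): [2.57, 2.57, 3.14, 3.14, 3.14, 3.14].

INTERFACE

Orientations are given as [roll, pitch, yaw] about the fixed x, y, z axes, in that order (R = Rz(yaw) Ry(pitch) Rx(roll)).
In Python, from cell import robot gives the robot as it stands. The module is installed in compiled form; this text tells all that it offers.
- The arm moves only by the shell command python3 -m creep 'ROWS' [FORCE]. ROWS is JSON, a list of rows, each an object with "translation": the shift along the tool's x, y, z in m, a list of three; "twist": the turn, a rotation vector about the tool's x, y, z in rad, a list of three; "hand": the opening in per cent of the stroke, from 0 (shut) to 100 (fully open). A call has 1 to 5 rows; each row is the pose to reach, as a shift and turn from the pose measured when the call began, along the tool's axes at that moment; what a row does not reach only later rows make up. A row lasts 1/10 s, in which the tool goes at most 50 mm and 8.59 degrees, less where a joint would pass 70% of its speed; a pose out of reach is approached as far as the arm can. A call with a gripper value outside its range is refused whole. The fingers move at their own pace and stop on an object; FORCE is the grip in N (left out, the last holds). Time passes only in rows, so rows that repeat a pose let the fingers close. It gives the time, the measured TCP pose, the force and the opening at its end, in the units of the state.
- robot.observe(): the state, without advancing time (a new reading comes with each control period).
- robot.read_camera(name): name is "side" or "top"; returns the picture (384x512x3 uint8, blue, green, red); there is no depth.
- robot.calibration(name): a dict with "intrinsics" (3x3 intrinsics, pixels), "cam_to_world" (4x4, takes a point from camera to world coordinates). Camera axes: x right, y up, looking along -z (the intrinsics and any distortion apply to the point x, -y, -z); pixel columns grow to the right and rows downward; lengths in m; the calibration is good to about 2 mm. A picture is of the moment at which its call begins. calibration takes no time and is no camera call.
- robot.hand_in(): hands the job in, once; it reports no verdict.
The state is a dict: "time": time; "qpos": joint angles; "qvel": joint speeds; "joint_efforts": joint torques, N m; "tool_pos": TCP position; "tool_rot": TCP orientation; "contact_force": force on the tool from outside, world axes, zero at the start; "torque": the same for the moment, N m; "opening": finger opening in m.
Only numpy, scipy, OpenCV 4.12 (cv2) and the standard library are available. Lean on these libraries where they do the work, as an engineer would, in place of code of your own. Each camera call takes 0.05 s, during which the arm holds its last target. There are 200 camera calls.

TASK

On the tube loader, press the carriage's black lock button down with the fingertips and, keeping it held down, push the carriage along its rail all the way to the end stop at the code reader. Then let the button spring back up so that the carriage is locked there. Do not lift or shift the jar, the tip box or the small tube stand.

Things in the scene. Friction and masses are not known exactly. Their poses are not given: they have to be found in the camera images.
- loader: Tube loader fixed to the bench: grey base plate 130 x 450 x 12 mm (y -195 to 255 mm) with a rail along it. Origin on the bench surface, z up; +y is the carriage's way to the end stop. The button's axis is at x 0, y = -130 mm + carriage joint. End stop: grey cross block at y 158 to 176 mm, 72 mm high; white code reader behind it (y 190 to 246 mm), 127 mm high; low block 46 mm high at the rear.
- carriage (a joint): Carriage travel along the loader's +y, m: 0 = rear end, where it starts locked; 0.150 = against the end stop (hard limit). The button's pin engages a toothed strip (pitch 15 mm) under the carriage: button up, it is locked with 1 to 3 mm of play; button over 3 mm down, it slides with about 2 N friction plus 6 N per m/s. At the stop the button rises only if the value is above 0.147.
- carriage_deck (a point): Point on the carriage's aluminium deck top (46 mm above the bench) under the button. Deck 90 mm wide across the rail, from 30 mm behind to 130 mm ahead of the button's axis. On it from the rear: white pedestal with the button, white push wall, white rack with one row of five capped tubes fixed in it (tops 108 mm above the bench, 44 to 116 mm ahead of the button's axis).
- lock (a joint): Depression of the lock button, m: 0 = up (locked), 0.010 = fully down. It moves straight down; spring 4 N at the start of the press, 8 N fully down, and springs up by itself. 5 to 8 mm down is a good depth to hold.
- lock_top (a point): Centre of the level top of the black lock button, 34 mm across x 30 mm along the rail, 90 mm above the bench when up (pedestal 78 mm high, 46 mm across). Moves with carriage and button. The top is grippy: fingers pressing it drag the carriage with them either way, so lift straight up to leave it at the stop. Open space behind and on both sides of it.
- wall_top (a point): Centre of the top edge of the upright white push wall just ahead of the button on the end-stop side, 60 mm wide across the rail, 6 mm thick, top 112 mm above the bench (22 mm above the raised button). Its face towards the button is 20 mm ahead of the button's axis; fingertips pressing the button can push against it.
- jar_mid (a point): Mid-height centre of a loose specimen jar with white lid, 52 mm diameter, 68 mm high, on the bench beside the loader's +x side. Leave it alone.
- tipbox_mid (a point): Mid-height centre of a loose closed grey pipette-tip box, 72 x 102 x 59 mm high, on the bench beside the loader's +x side. Leave it alone.
- stand_mid (a point): A point 40 mm up the axis of a loose round grey stand, 48 mm diameter and 28 mm high, with one capped tube upright in it, 88 mm high in all, on the bench beside the loader's -x side. Leave it alone.

How it is judged:
On the way, in this order (a step that is already met when the one before it is completed fails the run):
1. the lock button is held down with the carriage still short of the stop (value of joint lock above 0.003 m and value of joint carriage below 0.13 m and contact force between the fingers and lock above 1 N), for 0.1 s.
2. the carriage reaches the end stop with the button still held down (value of joint carriage above 0.145 m and value of joint lock above 0.001 m), for 0.1 s.
At the end, for the whole second after the job is handed in: The carriage stands at the end stop (joint value above 0.145 of 0.150 m), at rest, with the lock button fully up again (less than 1 mm down); jar, tip box and tube stand are within 20 mm of where they were (value of joint carriage above 0.145 m and value of joint lock below 0.001 m and velocity of joint carriage between -0.01 and 0.01 m/s and distance of each of jar_mid, tipbox_mid, stand_mid from where it was at the start of the episode below 0.02 m); the robot touches nothing.
It fails at once if the button is let up on the way, with the carriage between the start and the stop (value of joint carriage between 0.02 and 0.13 m and value of joint lock below 0.0005 m).
It fails at once if the specimen jar is lifted, tipped over or moved by more than 20 mm (distance of jar_mid from where it was at the start of the episode above 0.02 m or height (world z) of jar_mid above 0.046 m or angle between jar_mid's own z axis and vertical above 0.4 rad).
It fails at once if the tip box is lifted, tipped over or moved by more than 20 mm (distance of tipbox_mid from where it was at the start of the episode above 0.02 m or height (world z) of tipbox_mid above 0.042 m or angle between tipbox_mid's own z axis and vertical above 0.4 rad).
It fails at once if the tube stand is lifted, tipped over or moved by more than 20 mm (distance of stand_mid from where it was at the start of the episode above 0.02 m or height (world z) of stand_mid above 0.052 m or angle between stand_mid's own z axis and vertical above 0.4 rad).
It also fails if it takes over 32 s, if anything falls off the work surface, if the arm or the gripper's body presses on something with over 40 N, if the wrist force passes 120 N, or if a joint passes its speed limit or range.

## Working session

There is one attempt and no reset: what is moved stays moved. The work goes in short steps, Python scripts to look and compute and a shell command to move; the robot and the scene stay as the last step left them, time stands still between calls to the robot, and variables do not carry over. Pictures are saved under pics/ and viewed, about 8 in all and at most 12, crops included, and the job is handed in when it is done.

```bash
mkdir -p pics; python3 - <<'E'
from cell import robot
import cv2,numpy as np
np.set_printoptions(precision=4,suppress=True)
s=robot.observe(); print({k:s[k] for k in('time','tool_pos','tool_rot','contact_force','opening')},robot.tip_extent)
for n in('top','side'):
    c=robot.calibration(n);print(n,c)
    im=robot.read_camera(n);cv2.imwrite(f'pics/{n}0.png',im)
E
```

```text
{'time': 0.0, 'tool_pos': array([ 0.1921, -0.4882,  0.2511]), 'tool_rot': array([3.0058, 1.5693, 1.8098]), 'contact_force': array([ 1.0252, -0.3002, -1.0126]), 'opening': 0.09185230048170354} 0.025
top {'intrinsics': array([[351.6997,   0.    , 256.561 ],
       [  0.    , 351.6997, 187.9386],
       [  0.    ,   0.    ,   1.    ]]), 'cam_to_world': array([[ 0.0285,  0.9983, -0.0505,  0.5636],
       [-0.9983,  0.031 ,  0.0501,  0.064 ],
       [ 0.0516,  0.049 ,  0.9975,  0.75  ],
       [ 0.    ,  0.    ,  0.    ,  1.    ]])}
side {'intrinsics': array([[352.5571,   0.    , 255.5967],
       [  0.    , 352.5571, 189.7358],
       [  0.    ,   0.    ,   1.    ]]), 'cam_to_world': array([[-0.8283,  0.4103, -0.3815,  0.3513],
       [-0.5601, -0.6192,  0.5503,  0.4185],
       [-0.0104,  0.6695,  0.7427,  0.5758],
       [ 0.    ,  0.    ,  0.    ,  1.    ]])}
```

View pics/top0.png

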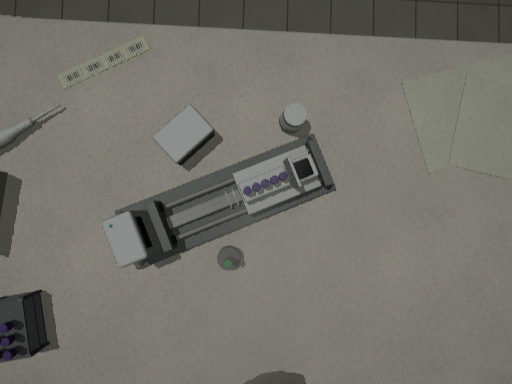

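View pics/side0.png

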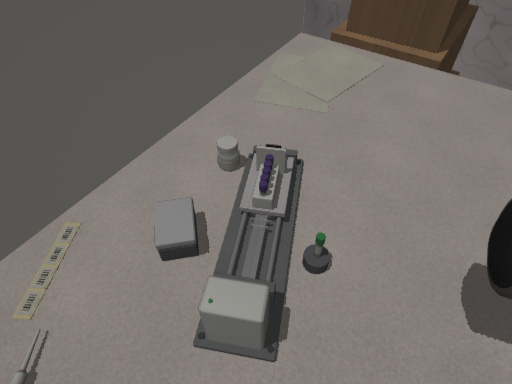

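Top view: the button is the black square at about (303,168). The five purple caps run from (283,176) to (248,190), the stop and reader are at about (125-165,235), the jar is at (294,118), the tip box at (184,134) and the stand at (230,258). In the side view the wall top at about (271,150) hides most of the button, and the caps run from (268,160) to (264,186).

```bash
cat > h.py <<'E'
import cv2,numpy as np
from cell import robot
np.set_printoptions(precision=4,suppress=True)
def ray(n,p):
    c=robot.calibration(n);K=c['intrinsics'];T=c['cam_to_world']
    d=np.linalg.solve(K,[p[0],p[1],1.]);return T[:3,3],T[:3,:3]@(d*[1,-1,-1])
def onz(n,p,z):
    o,d=ray(n,p);return o+d*(z-o[2])/d[2]
def tri(a,b):
    (o,d),(p,e)=ray('top',a),ray('side',b)
    s=np.linalg.lstsq(np.c_[d,-e],p-o,rcond=None)[0];x,y=o+d*s[0],p+e*s[1]
    return (x+y)/2,np.linalg.norm(x-y)
def blobs(m,amin=5):
    k,_,st,ce=cv2.connectedComponentsWithStats(m.astype(np.uint8))
    return [(ce[i],st[i][4]) for i in range(1,k) if st[i][4]>=amin]
E
python3 - <<'E'
from h import *
for n,roi in(('top',(235,150,330,200)),('side',(240,135,310,215))):
    im=cv2.imread(f'pics/{n}0.png');x0,y0,x1,y1=roi
    sub=im[y0:y1,x0:x1];hsv=cv2.cvtColor(sub,cv2.COLOR_BGR2HSV)
    pur=(hsv[...,0]>115)&(hsv[...,0]<150)&(hsv[...,1]>90)
    blk=(hsv[...,2]<35)
    for nm,m,z in(('purple',pur,.108),('black',blk,.09)):
        for c,a in blobs(m):
            p=c+[x0,y0];print(n,nm,p,a,onz(n,p,z))
    if n=='top':
        p=np.argwhere(pur)[:,::-1];print('purple centre',p.mean(0)+[x0,y0])
        bl=np.argwhere(blk[:, 50:])[:,::-1]
        k,l,st,_=cv2.connectedComponentsWithStats(blk.astype(np.uint8));i=1+np.argmax(st[1:,4])
        r=cv2.minAreaRect(np.argwhere(l==i)[:,::-1].astype(np.float32));print(r)
        for c in cv2.boxPoints(r):print('corner',c+[x0,y0],onz('top',c+[x0,y0],.09))
    cv2.imwrite(f'pics/{n}c.png',cv2.resize(sub,None,fx=7,fy=7,interpolation=cv2.INTER_CUBIC))
a=cv2.imread('pics/topc.png');b=cv2.imread('pics/sidec.png')
cv2.imwrite('pics/crop.png',a)
E
```

```text
top black [305.3529 168.8693] 153 [ 0.6362 -0.0609  0.09  ]
top black [323.     183.2857] 7 [ 0.6098 -0.0953  0.09  ]
top black [328. 187.] 9 [ 0.603 -0.105  0.09 ]
purple centre [nan nan]
((68.1551742553711, 18.13793182373047), (15.96979808807373, 14.298541069030762), 68.19859313964844)
corner [293.5517 163.3793] [ 0.6459 -0.0381  0.09  ]
corner [306.8276 158.069 ] [ 0.6569 -0.0633  0.09  ]
corner [312.7586 172.8966] [ 0.629  -0.0752  0.09  ]
corner [299.4828 178.2069] [ 0.618 -0.05   0.09 ]
side purple [265.9925 172.8083] 266 [0.5992 0.026  0.108 ]
side black [273.4  145.92] 25 [ 0.6388 -0.064   0.09  ]
side black [297.8 162. ] 10 [ 0.5723 -0.0495  0.09  ]<stdin>:11: RuntimeWarning: Mean of empty slice.
  ret = um.true_divide(
```

View pics/topc.png

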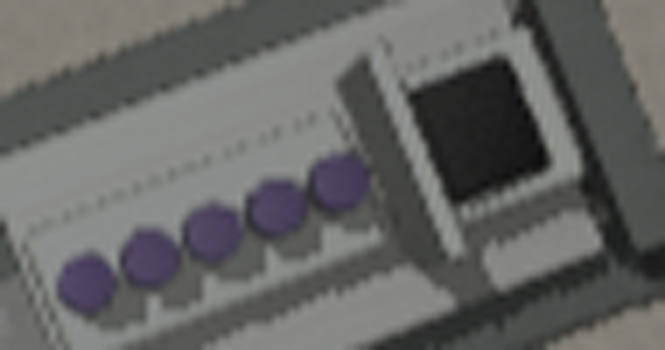

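View pics/sidec.png

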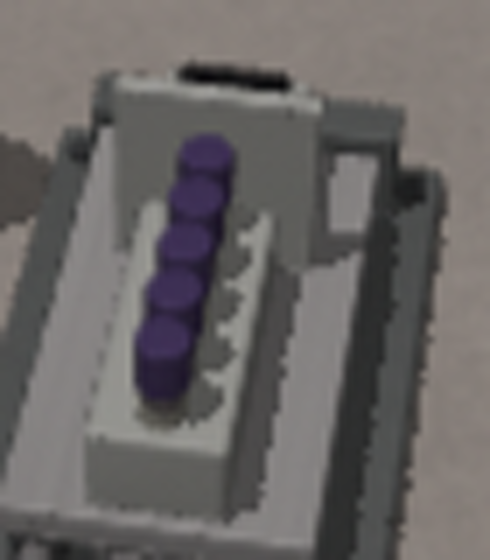

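Top crop: the button's corners are at about (410,95), (507,57), (550,165) and (460,203), and the wall's top edge runs from (378,50) to (455,250). Side crop: the wall top runs from (115,82) to (322,103), the button's rear edge is at (180..290, 65..78), and the first and last cap tops are at (207,152) and (165,332). Next I triangulate these.

```bash
python3 - <<'E'
from h import *
T=lambda x,y:np.array([235+(x+.5)/7-.5,150+(y+.5)/7-.5]); S=lambda x,y:np.array([240+(x+.5)/7-.5,135+(y+.5)/7-.5])
for nm,a,b in(('cap1',T(340,180),S(207,150)),('cap5',T(85,283),S(165,330)),('wall+x',T(376,48),S(116,82)),('wall-x',T(457,252),S(322,102)),('btn rear+x',T(507,57),S(180,66)),('btn rear-x',T(550,165),S(290,79))):
    print(nm,*tri(a,b))
sub=cv2.imread('pics/top0.png')[150:200,235:330];g=cv2.cvtColor(sub,cv2.COLOR_BGR2GRAY)
m=(g<60).astype(np.uint8);m[:,:57]=0;m[:, 80:]=0;m[31:]=0
k,l,st,ce=cv2.connectedComponentsWithStats(m);i=1+np.argmax(st[1:,4]);print(st[i],ce[i])
b=ce[i]+[235,150];B=onz('top',b,.09);print('button',b,B)
r=cv2.minAreaRect(np.argwhere(l==i)[:,::-1].astype(np.float32));print(r)
hsv=cv2.cvtColor(sub,cv2.COLOR_BGR2HSV);m=(hsv[...,0]>110)&(hsv[...,0]<155)&(hsv[...,1]>70)
bl=[c for c,a in blobs(m)];print(bl)
P=np.argwhere(m)[:,::-1]+[235,150];W=np.array([onz('top',p,.108)for p in P])
v=np.linalg.svd(W-W.mean(0),full_matrices=False)[2][0][:2];v*=np.sign(v[1]);yaw=np.arctan2(-v[0],v[1])
d=(W.mean(0)-B)[:2];print('dir',v,'loader yaw',yaw,'caps rel button along/perp',d@v,d@[v[1],-v[0]])
E
```

```text
cap1 [ 0.6205 -0.017   0.1068] 0.0013513257998907303
cap5 [0.5911 0.0493 0.1092] 0.001458828927379858
wall+x [ 0.656  -0.0251  0.1089] 0.00020960319738709538
wall-x [ 0.602  -0.0479  0.1108] 0.0018047822896638801
btn rear+x [ 0.6586 -0.0642  0.0857] 0.0008482225560242507
btn rear-x [ 0.6286 -0.0772  0.0855] 0.0009039543209608512
[ 59   8  19  21 260] [68.0154 18.2154]
button [303.0154 168.2154] [ 0.6373 -0.0564  0.09  ]
((67.98275756835938, 18.206893920898438), (16.71257972717285, 15.412713050842285), 68.19859313964844)
[array([47.975, 25.675]), array([39.4118, 29.    ]), array([30.5333, 32.5333]), array([21.1667, 36.5556]), array([11.9524, 40.0714])]
dir [-0.4019  0.9157] loader yaw 0.4135512847795765 caps rel button along/perp 0.07954003089228284 0.0006107294355064987
```

```bash
cat >> h.py <<'E'
from scipy.spatial.transform import Rotation as Ro
V=np.array([-np.sin(.412),np.cos(.412),0]);X=np.array([V[1],-V[0],0]);B=np.array([.6373,-.0564,.09])
def rel(along,ztip,B=B):
    """shift/twist in tool axes to put the tips at height ztip, `along` mm-ahead of button axis"""
    s=robot.observe();R=Ro.from_euler('xyz',s['tool_rot']);p=s['tool_pos']
    t=B+V*along;t[2]=ztip+robot.tip_extent
    z=R.as_matrix()[:,2];zx=X if z@X>0 else -X
    x=np.array([0,0,-1.]);G=np.c_[x,np.cross(zx,x),zx]
    tw=(R.inv()*Ro.from_matrix(G)).as_rotvec()
    d=p-B;print('t',s['time'],'tip z',p[2]-robot.tip_extent,'along',d@V,'across',d@X,'F',s['contact_force'],'q6',s['qpos'][5],'open',s['opening'])
    print('translation',R.inv().apply(t-p),'twist',tw)
E
python3 -c "
from h import *
rel(.006,.15)"
```

```text
t 0.1 tip z 0.2261193231341472 along -0.21743828196446802 across -0.5808338488626842 F [0.0082 0.4133 0.1361] q6 -0.14600090592640338 open 0.09156317901486835
translation [ 0.0766  0.5721 -0.2448] twist [ 1.5336 -0.0012  0.0009]
```

```bash
python3 -m creep '[{"translation":[0,0.04,-0.017],"twist":[-0.1,0,0],"hand":0},{"translation":[0,0.08,-0.034],"twist":[-0.22,0,0],"hand":0},{"translation":[0,0.12,-0.051],"twist":[-0.34,0,0],"hand":0},{"translation":[0,0.16,-0.068],"twist":[-0.46,0,0],"hand":0},{"translation":[0,0.2,-0.085],"twist":[-0.58,0,0],"hand":0}]' 20; python3 -c "
from h import *
rel(.006,.15)"
```

```text
time: 0.6
tool_pos: [0.348, -0.3344, 0.251]
tool_rot: [2.547, 1.569, 1.935]
contact_force: [0.5, -0.6, 0.3]
opening: 0.0563
t 0.6 tip z 0.2260313996630686 along -0.13889366378938922 across -0.37646433869501855 F [ 0.5322 -0.5599  0.3094] q6 -0.31363496262438695 open 0.056294738509197424
translation [0.0763 0.3968 0.0723] twist [-1.0234 -0.0009 -0.0018]
```

```bash
python3 -m creep '[{"translation":[0,0.045,0.008],"twist":[-0.12,0,0],"hand":0},{"translation":[0,0.09,0.016],"twist":[-0.24,0,0],"hand":0},{"translation":[0,0.135,0.025],"twist":[-0.36,0,0],"hand":0},{"translation":[0,0.18,0.033],"twist":[-0.48,0,0],"hand":0},{"translation":[0,0.22,0.04],"twist":[-0.6,0,0],"hand":0}]' 20; python3 -c "
from h import *
rel(.006,.15)"
```

```text
time: 1.1
tool_pos: [0.5082, -0.1753, 0.2509]
tool_rot: [2.024, 1.568, 2.018]
contact_force: [0.7, -0.8, -0.5]
opening: 0.0165
t 1.1 tip z 0.22591368378230944 along -0.057236793626327324 across -0.1659317660628988 F [ 0.6856 -0.7665 -0.4553] q6 -0.47015413153242397 open 0.016455321187167075
translation [0.076  0.125  0.1261] twist [-0.4178 -0.0006 -0.0023]
```

```bash
python3 -m creep '[{"translation":[0,0.03,0.03],"twist":[-0.1,0,0],"hand":0},{"translation":[0,0.06,0.06],"twist":[-0.2,0,0],"hand":0},{"translation":[0,0.09,0.09],"twist":[-0.31,0,0],"hand":0},{"translation":[0,0.125,0.126],"twist":[-0.418,0,-0.002],"hand":0},{"translation":[0,0.125,0.126],"twist":[-0.418,0,-0.002],"hand":0}]' 20; python3 -c "
from h import *
rel(.006,.15)"
```

```text
time: 1.6
tool_pos: [0.6375, -0.0463, 0.2493]
tool_rot: [1.595, 1.568, 2.015]
contact_force: [-0.7, -0.2, -0.4]
opening: 0.0005
t 1.6 tip z 0.22433014487502403 along 0.00915757332857708 across 0.00418409443952477 F [-0.6632 -0.2324 -0.3802] q6 -0.6137006336654646 open 0.0005243130055472291
translation [ 0.0743 -0.0033 -0.0042] twist [ 0.0081 -0.0001 -0.0023]
```

```bash
python3 -m creep '[{"translation":[0.02,-0.0045,-0.004],"twist":[0.008,0,-0.002],"hand":0},{"translation":[0.05,-0.0045,-0.004],"twist":[0.008,0,-0.002],"hand":0},{"translation":[0.08,-0.0045,-0.004],"twist":[0.008,0,-0.002],"hand":0},{"translation":[0.09,-0.0045,-0.004],"twist":[0.008,0,-0.002],"hand":0},{"translation":[0.09,-0.0045,-0.004],"twist":[0.008,0,-0.002],"hand":0}]' 20; python3 - <<'E'
from h import *
rel(.005,.1)
a=robot.read_camera('side');b=robot.read_camera('top')
z=lambda i:cv2.resize(i,None,fx=4,fy=4,interpolation=cv2.INTER_CUBIC)
cv2.imwrite('pics/c1.png',np.hstack([z(a[110:240,220:318]),z(b[110:240,256:354])]))
E
```

```text
time: 2.1
tool_pos: [0.6346, -0.052, 0.1577]
tool_rot: [2.495, 1.567, 2.907]
contact_force: [0.1, -0.3, 0.8]
opening: 0.0007
t 2.1 tip z 0.13268499090551153 along 0.005131130509728562 across -0.000702547337811706 F [ 0.0962 -0.2543  0.7816] q6 -0.6137931331309305 open 0.0006888793359500512
translation [ 0.0327 -0.0002  0.0008] twist [-0.0003 -0.0032 -0.0024]
```

View pics/c1.png

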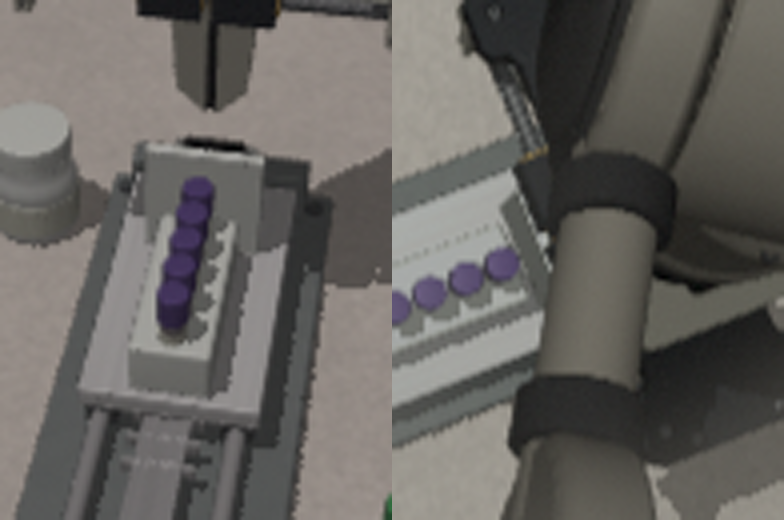

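The side crop shows the closed fingertips at (210,108), centred over the button's visible rear edge at (213,143) and behind the wall. The top view is hidden by the arm. I'll descend slowly to feel for contact.

```bash
python3 -m creep '[{"translation":[0.012,0,0.001],"twist":[0,0,-0.002],"hand":0},{"translation":[0.025,0,0.001],"twist":[0,-0.003,-0.002],"hand":0},{"translation":[0.034,0,0.001],"twist":[0,-0.003,-0.002],"hand":0},{"translation":[0.036,0,0.001],"twist":[0,-0.003,-0.002],"hand":0},{"translation":[0.036,0,0.001],"twist":[0,-0.003,-0.002],"hand":0}]' 20; python3 -c "
from h import *
rel(.005,.084)"
```

```text
time: 2.7
tool_pos: [0.6372, -0.0518, 0.1245]
tool_rot: [-0.566, 1.566, -0.154]
contact_force: [-0.1, -1.5, 1.3]
opening: 0.0001
t 2.7 tip z 0.09953094602083903 along 0.004250189626800736 across 0.0017223312725791417 F [-0.0661 -1.478   1.2785] q6 -0.6129477361932374 open 8.778162544908948e-05
translation [ 0.0155  0.0008 -0.0018] twist [-0.0002  0.0042  0.0027]
```

```bash
python3 -m creep '[{"translation":[0.006,0.001,-0.001],"twist":[0,0,0],"hand":0},{"translation":[0.01,0.001,-0.002],"twist":[0,0.004,0.003],"hand":0},{"translation":[0.012,0.001,-0.002],"twist":[0,0.004,0.003],"hand":0},{"translation":[0.012,0.001,-0.002],"twist":[0,0.004,0.003],"hand":0}]' 20; python3 -c "
from h import *
rel(.005,.084)"
```

```text
time: 3.1
tool_pos: [0.6353, -0.0516, 0.113]
tool_rot: [0.118, 1.57, 0.53]
contact_force: [-0.3, 1.1, 4.7]
opening: 0.0003
t 3.1 tip z 0.08795135427053147 along 0.00521603605207187 across 5.276668893118022e-05 F [-0.2964  1.1286  4.6769] q6 -0.6136121516492014 open 0.00033944924024752686
translation [ 0.004  -0.0002 -0.0001] twist [-0.0002  0.0009 -0.0001]
```

Contact is at about z 0.089, with 4.7 N. I'll press about 5 mm further.

```bash
python3 -m creep '[{"translation":[0.003,0,0],"twist":[0,0,0],"hand":0},{"translation":[0.005,0,0],"twist":[0,0.001,0],"hand":0},{"translation":[0.005,0,0],"twist":[0,0.001,0],"hand":0},{"translation":[0.005,0,0],"twist":[0,0.001,0],"hand":0}]' 20; python3 -c "
from h import *
rel(.005,.084)"
```

```text
time: 3.5
tool_pos: [0.6354, -0.0516, 0.1088]
tool_rot: [-0.634, 1.57, -0.222]
contact_force: [-2.6, 0.6, 6.4]
opening: 0.0005
t 3.5 tip z 0.08383720703312697 along 0.005177128154893297 across 0.00015326641757263502 F [-2.5722  0.609   6.3912] q6 -0.6130737343519737 open 0.0005265730413113949
translation [-0.0002 -0.0002 -0.0002] twist [-0.0001  0.0004  0.0003]
```

About 6.4 N means about 6 mm down. Sliding along tool +y (the loader's +y), adding 1 mm downward each call to offset sag.

```bash
python3 -m creep '[{"translation":[0.001,0.005,0],"twist":[0,0,0],"hand":0},{"translation":[0.001,0.012,0],"twist":[0,0,0],"hand":0},{"translation":[0.001,0.02,0],"twist":[0,0,0],"hand":0},{"translation":[0.001,0.028,0],"twist":[0,0,0],"hand":0},{"translation":[0.001,0.036,0],"twist":[0,0,0],"hand":0}]' 20; python3 - <<'E'
from h import *
rel(.15,.083)
a=robot.read_camera('side');b=robot.read_camera('top')
z=lambda i:cv2.resize(i,None,fx=4,fy=4,interpolation=cv2.INTER_CUBIC)
cv2.imwrite('pics/c2.png',np.hstack([z(a[110:240,220:318]),z(b[110:240,236:334])]))
E
```

```text
time: 4.0
tool_pos: [0.6214, -0.0195, 0.109]
tool_rot: [-1.114, 1.568, -0.702]
contact_force: [-0.8, -2.9, 6.5]
opening: 0.0006
t 4.0 tip z 0.08399465618891694 along 0.0402316323484509 across 0.00019672948231462336 F [-0.7655 -2.8742  6.4974] q6 -0.564642724010143 open 0.0005789717479168698
translation [ 0.0007  0.1098 -0.0002] twist [-0.0002  0.0014  0.0028]
```

View pics/c2.png

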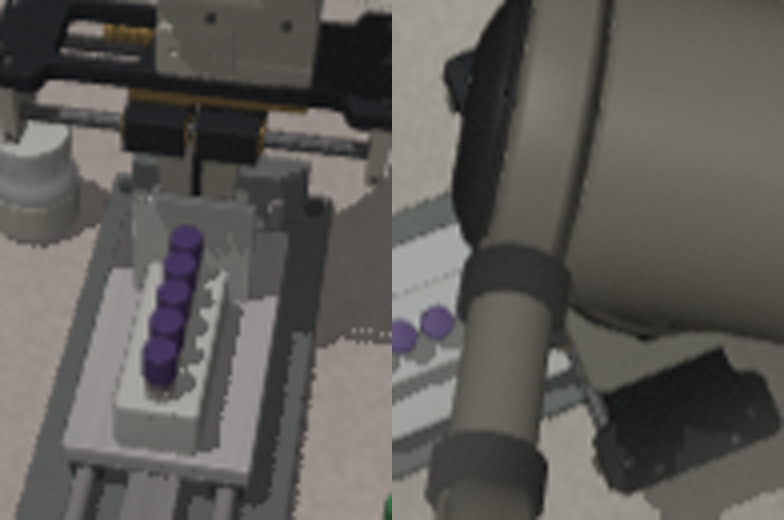

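The carriage is moving: the first cap in the side crop went from (198,190) to (186,240). The fingers are behind the wall and lateral force is about 3 N. I'll continue.

```bash
python3 -m creep '[{"translation":[0.001,0.009,0],"twist":[0,0.001,0.003],"hand":0},{"translation":[0.001,0.018,0],"twist":[0,0.001,0.003],"hand":0},{"translation":[0.001,0.027,0],"twist":[0,0.001,0.003],"hand":0},{"translation":[0.001,0.036,0],"twist":[0,0.001,0.003],"hand":0},{"translation":[0.001,0.045,0],"twist":[0,0.001,0.003],"hand":0}]' 20; python3 -c "
from h import *
rel(.15,.083)"
```

```text
time: 4.6
tool_pos: [0.6033, 0.0222, 0.109]
tool_rot: [-0.474, 1.57, -0.061]
contact_force: [-1.0, -2.8, 5.9]
opening: 0.0004
t 4.6 tip z 0.08397883897700067 along 0.08563328216826349 across 0.00029784955075492305 F [-1.02   -2.816   5.9335] q6 -0.5026599019363015 open 0.0003612088707896303
translation [ 0.0009  0.0644 -0.0003] twist [0.0005 0.001  0.0005]
```

```bash
python3 -m creep '[{"translation":[0.001,0.009,0],"twist":[0,0.001,0],"hand":0},{"translation":[0.001,0.018,0],"twist":[0,0.001,0],"hand":0},{"translation":[0.001,0.027,0],"twist":[0,0.001,0],"hand":0},{"translation":[0.001,0.036,0],"twist":[0,0.001,0],"hand":0},{"translation":[0.001,0.045,0],"twist":[0,0.001,0],"hand":0}]' 20; python3 -c "
from h import *
rel(.16,.083)"
```

```text
time: 5.1
tool_pos: [0.5856, 0.0628, 0.109]
tool_rot: [-1.237, 1.568, -0.824]
contact_force: [-0.8, -2.8, 6.8]
opening: 0.0003
t 5.1 tip z 0.08396759735585027 along 0.12992771789372806 across 0.0003597032458035278 F [-0.7946 -2.7607  6.7932] q6 -0.43359377891523804 open 0.0002741621805524946
translation [ 0.0009  0.0301 -0.0003] twist [0.0005 0.0009 0.0025]
```

```bash
python3 -m creep '[{"translation":[0.001,0.007,0],"twist":[0,0.001,0.002],"hand":0},{"translation":[0.001,0.014,0],"twist":[0,0.001,0.002],"hand":0},{"translation":[0.001,0.019,0],"twist":[0,0.001,0.002],"hand":0},{"translation":[0.001,0.023,0],"twist":[0,0.001,0.002],"hand":0},{"translation":[0.001,0.026,0],"twist":[0,0.001,0.002],"hand":0}]' 20; python3 -c "
from h import *
rel(.16,.083)"
```

```text
time: 5.6
tool_pos: [0.5754, 0.0861, 0.1088]
tool_rot: [-1.361, 1.569, -0.949]
contact_force: [-0.7, -3.1, 5.6]
opening: 0.0003
t 5.6 tip z 0.08384214985600782 along 0.15532210535651603 across 0.00036854068213848637 F [-0.6972 -3.0548  5.6448] q6 -0.3938773871986875 open 0.0002524021181548291
translation [ 0.0008  0.0047 -0.0004] twist [0.0008 0.0005 0.0022]
```

```bash
python3 -m creep '[{"translation":[0.001,0.002,0],"twist":[0,0,0.002],"hand":0},{"translation":[0.001,0.003,0],"twist":[0,0,0.002],"hand":0},{"translation":[0.001,0.004,0],"twist":[0,0,0.002],"hand":0},{"translation":[0.001,0.004,0],"twist":[0,0,0.002],"hand":0}]' 20; python3 -c "
from h import *
rel(.16,.083)"
```

```text
time: 6.0
tool_pos: [0.5751, 0.0886, 0.1091]
tool_rot: [-0.863, 1.566, -0.45]
contact_force: [1.2, -4.2, 6.5]
opening: 0.0005
t 6.0 tip z 0.08409605316146315 along 0.1577552014228198 across 0.0010299951126478885 F [ 1.2286 -4.2269  6.5376] q6 -0.38951606589636806 open 0.0005059108871143269
translation [ 0.0011  0.0022 -0.001 ] twist [0.0009 0.0028 0.0033]
```

```bash
python3 -m creep '[{"translation":[0.001,0.002,0],"twist":[0,0,0],"hand":0},{"translation":[0.001,0.004,0],"twist":[0,0,0],"hand":0},{"translation":[0.001,0.006,0],"twist":[0,0,0],"hand":0},{"translation":[0.001,0.006,0],"twist":[0,0,0],"hand":0}]' 20; python3 - <<'E'
from h import *
rel(.16,.083)
a=robot.read_camera('side')
cv2.imwrite('pics/c3.png',cv2.resize(a[110:260,195:325],None,fx=4,fy=4,interpolation=cv2.INTER_CUBIC))
E
```

```text
time: 6.4
tool_pos: [0.575, 0.0889, 0.1092]
tool_rot: [-1.238, 1.557, -0.825]
contact_force: [3.2, -21.4, 3.7]
opening: 0.0001
t 6.4 tip z 0.08421812065711146 along 0.1580858023515878 across 0.001145360109325019 F [  3.224  -21.4354   3.7005] q6 -0.37969598112740777 open 8.227724179062817e-05
translation [ 0.0012  0.0019 -0.0011] twist [0.001  0.0044 0.0126]
```

View pics/c3.png

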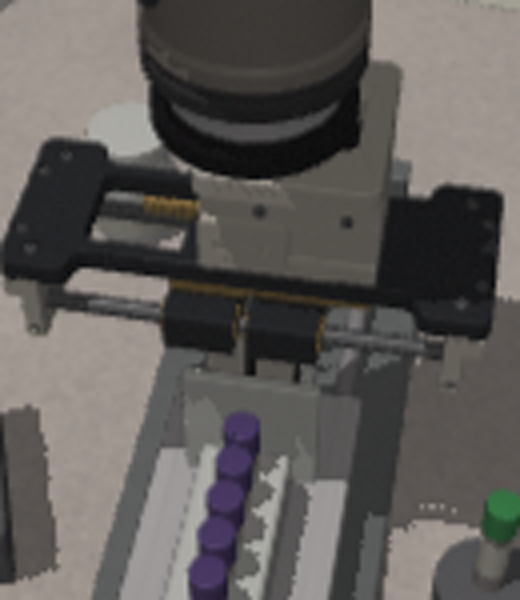

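Along-rail force is now 21 N with no further motion, so the carriage is at a hard stop. I'll check the travel from the first cap, then lift straight up with a slight forward bias.

```bash
python3 - <<'E'
from h import *
p=onz('side',(195+241/4,110+422/4),.108);q=onz('side',(240+207/7,135+150/7),.108);print('cap1 travel',(p-q)@V,(p-q)@X)
E
python3 -m creep '[{"translation":[-0.003,0.001,0],"twist":[0,0,0],"hand":0},{"translation":[-0.008,0.001,0],"twist":[0,0,0],"hand":0},{"translation":[-0.014,0.001,0],"twist":[0,0,0],"hand":0},{"translation":[-0.018,0.0,0],"twist":[0,0,0],"hand":0},{"translation":[-0.022,-0.001,0],"twist":[0,0,0],"hand":0}]' 20; python3 -c "
from h import *
rel(.155,.2)"
```

```text
cap1 travel 0.14803426468581884 0.00099179420298816
time: 6.95
tool_pos: [0.5749, 0.0886, 0.1312]
tool_rot: [-1.255, 1.559, -0.842]
contact_force: [-0.5, 0.3, 0.0]
opening: 0.0006
t 6.95 tip z 0.10622216573412266 along 0.15788920763663294 across 0.0009040180026101083 F [-0.5323  0.3065  0.0048] q6 -0.38179504875554887 open 0.0006126569755468638
translation [-0.0937 -0.004  -0.0006] twist [0.001  0.0038 0.0115]
```

Free of contact. I'll rise clear and back off behind the loader so the top camera can see it.

```bash
python3 -m creep '[{"translation":[-0.02,-0.003,0],"twist":[0,0,0],"hand":0},{"translation":[-0.05,-0.006,0],"twist":[0,0,0],"hand":0},{"translation":[-0.09,-0.02,0],"twist":[0,0,0],"hand":0},{"translation":[-0.1,-0.06,0],"twist":[0,0,0],"hand":0},{"translation":[-0.1,-0.1,0],"twist":[0,0,0],"hand":0}]' 20
python3 -m creep '[{"translation":[0,-0.04,0],"twist":[0,0,0],"hand":0},{"translation":[0,-0.08,0],"twist":[0,0,0],"hand":0},{"translation":[0,-0.12,0],"twist":[0,0,0],"hand":0},{"translation":[0,-0.15,0],"twist":[0,0,0],"hand":0},{"translation":[0,-0.15,0],"twist":[0,0,0],"hand":0}]' 20
python3 - <<'E'
from h import *
a=robot.read_camera('side');b=robot.read_camera('top')
cv2.imwrite('pics/side9.png',a);cv2.imwrite('pics/top9.png',b)
z=lambda i:cv2.resize(i,None,fx=2.5,fy=2.5,interpolation=cv2.INTER_CUBIC)
cv2.imwrite('pics/c4.png',np.hstack([z(a[130:360,150:340][:230]),z(b[90:320,150:280])]))
E
```

```text
time: 7.45
tool_pos: [0.6154, -0.0016, 0.2357]
tool_rot: [-0.999, 1.555, -0.583]
contact_force: [-0.2, 0.7, 0.3]
opening: 0.0004
time: 7.95
tool_pos: [0.6765, -0.1421, 0.2368]
tool_rot: [-1.021, 1.555, -0.609]
contact_force: [-0.8, 1.2, -0.6]
opening: 0.0004
```

View pics/c4.png

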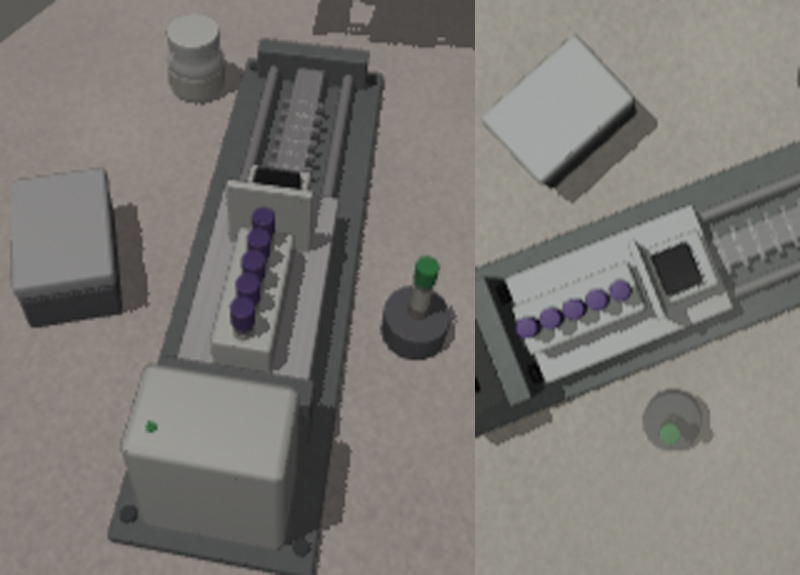

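The carriage deck is against the stop block and the button is in plain view at (678,267) in the top crop. The jar, box and stand look unmoved. I'll measure the travel with the same method as at the start.

```bash
python3 - <<'E'
from h import *
def caps(f):
    h=cv2.cvtColor(cv2.imread(f),cv2.COLOR_BGR2HSV);m=(h[...,0]>110)&(h[...,0]<155)&(h[...,1]>70);m[:150]=m[230:]=0;m[:,:150]=m[:,330:]=0
    return np.mean([onz('top',c,.108) for c,a in sorted(blobs(m,12),key=lambda t:-t[1])[:5]],0)
d=caps('pics/top9.png')-caps('pics/top0.png');print('travel',d@V,d@X)
g=cv2.cvtColor(cv2.imread('pics/top9.png'),cv2.COLOR_BGR2GRAY);m=g<60;m[:185]=m[209:]=0;m[:,:212]=m[:,234:]=0
c,a=max(blobs(m),key=lambda t:t[1]);b=onz('top',c,.09);print('button',c,a,b,(b-B)@V,(b-B)@X)
for n,(x0,y0,x1,y1) in {'top jar/box':(150,95,215,165),'top stand':(214,243,246,274)}.items():
    A,C=[cv2.imread(f'pics/top{i}.png')[y0:y1,x0:x1] for i in(0,9)]
    print(n,'mean abs diff',np.abs(A.astype(int)-C).mean(), cv2.phaseCorrelate(*[cv2.cvtColor(i,cv2.COLOR_BGR2GRAY).astype(np.float32) for i in(A,C)]))
A,C=[cv2.imread(f'pics/side{i}.png')[130:172,212:244] for i in(0,9)];print('side jar',np.abs(A.astype(int)-C).mean())
E
```

```text
travel 0.13689660508957538 -0.00017327686982969017
button [228.0518 197.3005] 193 [0.5778 0.0838 0.09  ] 0.1522491635346026 0.0016415726688816072
top jar/box mean abs diff 20.471282051282053 ((0.0004682249121472637, 0.01919383252094775), 1.008071161346671)
top stand mean abs diff 19.572916666666668 ((-0.009135845579677948, 0.032859523714339645), 0.985586020979099)
side jar 3.3306051587301586
```

The cap and button travels disagree (137 vs 152 mm). I suspect the cap mask, because the exposure changed, so I'll print the blobs.

```bash
python3 - <<'E'
from h import *
for i in(0,9):
    h=cv2.cvtColor(cv2.imread(f'pics/top{i}.png'),cv2.COLOR_BGR2HSV);m=(h[...,0]>110)&(h[...,0]<155)&(h[...,1]>70);m[:150]=m[230:]=0;m[:,:165]=m[:,330:]=0
    for c,a in blobs(m): w=onz('top',c,.108);print(i,c,a,(w-B)@V,(w-B)@X)
E
```

```text
0 [282.975 175.675] 40 0.04364659962075511 0.0004297786627598644
0 [274.4118 179.    ] 34 0.06065282573139709 0.0006101549388739109
0 [265.5333 182.5333] 30 0.07828226486941532 0.0006501206352792914
0 [256.1667 186.5556] 36 0.09701440983819656 0.00019133863802323197
0 [246.9524 190.0714] 42 0.11507038838582212 0.0004898554351026169
9 [207.7021 205.9362] 47 0.19183554372514938 0.00025402370105884214
9 [198.5192 209.5577] 52 0.20956063971159616 0.000350871352102558
9 [179.5371 217.1943] 175 0.24609352489933248 0.00029802332337270244
```

```bash
python3 - <<'E'
from h import *
a=cv2.imread('pics/side9.png')[190:225,230:285];b=cv2.imread('pics/top9.png')[180:215,205:260]
z=lambda i:cv2.resize(cv2.convertScaleAbs(i,alpha=1.3),None,fx=8,fy=8,interpolation=cv2.INTER_CUBIC)
cv2.imwrite('pics/c5.png',np.vstack([z(a),z(b)]))
E
```

```text
(no output)
```

View pics/c5.png

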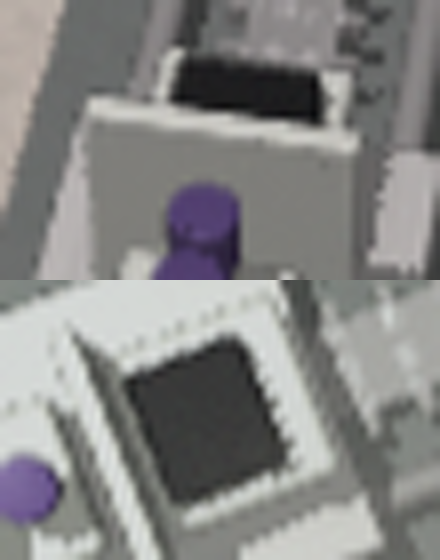

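In the side half the button's rear corners are at (180,55) and (325,73). In the top half they are at (237,335) and (292,447). The button hides most of the pedestal's rear rim, as it should when raised. I'll triangulate its height.

```bash
python3 - <<'E'
from h import *
S=lambda x,y:np.array([230+(x+.5)/8-.5,190+(y+.5)/8-.5]);T=lambda x,y:np.array([205+(x+.5)/8-.5,180+(y-280+.5)/8-.5])
for nm,t,s in(('rear+x',T(237,335),S(180,56)),('rear-x',T(292,447),S(325,73))):
    p,e=tri(t,s);print(nm,p,e,(p-B)@V,(p-B)@X)
for nm,t,s in(('wall+x',T(68,325),S(90,100)),('cap1',T(25,487),S(205,203))):
    p,e=tri(t,s);print(nm,p,e,(p-B)@V)
s=robot.observe();print(s['time'],s['contact_force'],s['qvel'])
E
```

```text
rear+x [0.5988 0.073  0.0858] 0.0001327795996336633 0.1340265600494111 0.0165762509327308
rear-x [0.5711 0.0582 0.0834] 0.003909425707427734 0.13155333963205437 -0.014764664669279897
wall+x [0.5977 0.1105 0.1081] 0.002236561785566041 0.16879252230884775
cap1 [0.5611 0.1193 0.1072] 0.001232414411775132 0.19150149379086817
8.05 [-0.615  -0.792  -0.1451] [ 0.0287 -0.0194  0.0178  0.0012 -0.0031  0.0018]
```

The rear edge measures z 0.086/0.083, against 0.086/0.086 by the same method while raised at the start. That fits a raised button; held down it would read 6–10 mm lower. Handing in.

```bash
python3 -c "
from cell import robot
print(robot.hand_in())"
```

```text
the job is handed in; nothing more can be done
None
```

I pressed the lock button about 6 mm down with the closed fingertips (about 6 N) and pushed the carriage to the end stop. The along-rail force rose to about 21 N there with no further movement. I then lifted straight up, backed off and handed in at about 8 s. The hand-in gave no verdict.

**Last checks**
- **Carriage travel:** the first two tube caps give 148 to 149 mm and the button centre 152 mm, against 150 mm nominal. An earlier reading of 137 mm was wrong: the mask had merged several caps into one blob.
- **Button up:** its rear edge triangulates to z 0.086 and 0.083 m, against 0.086 and 0.086 m at the start. The second corner has 4 mm of ray mismatch. This fits a raised button but cannot confirm the 1 mm limit. I did not push the carriage back to test the lock.
- **Jar, tip box and stand:** the tip box and stand show under 0.1 pixel of shift in the top view. The jar looks unchanged in the side view, compared there by image difference only.
- **Robot:** the tool force was back to noise (about 1 N), so it was touching nothing.

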